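# Roll the specimen jar into the label reader with the push paddle

### The job

Take the blue push paddle out of its socket stand and, pushing gently with its rubber face, roll the glass specimen jar along the reader's track, under the sprung latch and against the sprung buffer plate, until the latch drops behind the jar and keeps it pressed on the buffer by itself. Where the reading nest is clamped along the track differs from day to day, so go by feel: never press the glass harder than 15 N, keep the jar on the track, and let only the paddle touch it, never the gripper. Then stand the paddle upright in its socket again, fully down, and leave everything else on the table where it is.

Things in the scene. Friction and masses are not known exactly. Their poses are not given: they have to be found in the camera images.
- track: Reader track, fixed: plate 400 mm (y) x 100 mm (x), deck 12 mm above the table, two rails (|x| 38 to 42 mm) 14 mm above the deck, 3 mm lip at y = -195 mm. Origin: plate centre, table level. The jar rolls to +y, into the nest, clamped on the track with its catch face anywhere at y = 60 to 100 mm (no pose reported: see or feel). Nest side parts reach |x| = 68 mm, 34 mm above the deck.
- specimen_jar: Glass jar, white screw cap, to be read: 72 mm long, body 42 mm, cap 40 mm in diameter, 0.11 to 0.18 kg, lying across the track between the rails, free to roll, axis 21 mm above the deck. Origin: centre of its base; its z runs along its axis to the cap, roughly along the track's +x, so its middle is 36 mm along z. When home its axis is about 21 mm beyond the catch face.
- paddle: Blue push paddle, 0.08 kg, in its stand. Origin: centre of the foot of its grip post, 20 x 20 mm, z (up) 0 to 98 mm. A neck (12 mm wide, z 33 to 41) leads from the post to +y and carries the blade beside the post: 36 mm wide (x), z 4 to 41 mm, flat rubber face at y = 50 mm facing +y. Held upright with the foot 5 to 8 mm above the deck, the blade's middle meets the jar at its axis.
- stand: Grey socket stand, fixed: block 50 (x) x 46 (y) x 38 mm high on a foot plate 66 x 62 mm; in its middle a chamfered square socket 25 x 25 mm, 30 mm deep, floor 8 mm above the table. Origin: centre of the underside. The paddle's post stands in it, foot 8 mm above the table, axes along the stand's, the blade hanging outside the block on the +y side.
- latch (a joint): Swing of the nest's sprung latch, rad: 0 = down, about 0.28 when riding on top of the jar. Two noses over the track's sides (|x| 28 to 48 mm; the paddle passes between) hang to 22 mm above the deck; their +y side is the catch face. Shoes slope up from them, 34 mm back to -y, to 48 mm above the deck. The jar lifts them with 2 to 5 N of push; they drop behind it by themselves.
- buffer (a joint): Travel of the nest's sprung buffer plate to the track's +y, m: 0 relaxed, 0.006 bottomed (hard stop). Face, relaxed, 40 mm beyond the catch face; white housing 56 mm high 52 mm beyond. It pushes back with 2.4 N at first, 7 N bottomed; rubbing adds 1 to 2 N to the push. The latch drops when 2.5 to 4 mm are pressed; released, the jar settles back on the latch with about 2 mm pressed.
- slide_box: White and green carton, 55 x 85 x 32 mm, lying at the left; to be left alone. Origin: centre of its underside.
- marker: Black marker pen, 135 mm long, lying at the left; to be left alone. Origin: centre of its underside.
- liner_pen: White and grey pen, 142 mm long, lying at the left; to be left alone. Origin: centre of its underside.
- jar_black: Upright glass jar with a black cap, 43 mm across, 72 mm high, between the equipment at the back; to be left alone. Origin: centre of its underside.
- tip_rack: Turquoise pipette tip rack with a clear base, 84 x 122 x 52 mm, at the right of the table; to be left alone. Origin: centre of its underside.
- bench_timer: Small white bench timer, 62 x 66 x 18 mm, at the right of the table; to be left alone. Origin: centre of its underside.
Not all that is in view belongs to the job. Leave any turquoise look-alike of the specimen_jar alone.

How it is judged:
On the way, in this order (a step that is already met when the one before it is completed fails the run):
1. the paddle is lifted out of its socket (z of paddle in the frame of stand above 0.05 m), for 0.1 s.
2. the jar, pushed by the paddle, is under the latch and has it lifted (value of joint latch above 0.12 rad and contact force between paddle and specimen_jar above 0.2 N), for 0.02 s.
3. the latch has dropped behind the jar and the buffer is pressed, while the paddle is still out of its stand (value of joint latch below 0.06 rad and value of joint buffer above 0.001 m and angle between the z axis of specimen_jar and the x axis of track, either way round below 0.1 rad and z of specimen_jar in the frame of track between 0.028 and 0.039 m and horizontal distance between paddle and stand above 0.1 m), for 0.2 s.
At the end, for the whole second after the job is handed in: Jar at rest on the track, square to it (0.1 rad), latch down behind it (under 0.06 rad), buffer still pressed over 1 mm; paddle at rest and upright (0.12 rad) in its socket, foot 5 to 12 mm above the table and within 8 mm of the socket's middle (value of joint latch below 0.06 rad and value of joint buffer above 0.001 m and angle between the z axis of specimen_jar and the x axis of track, either way round below 0.1 rad and z of specimen_jar in the frame of track between 0.028 and 0.039 m and linear speed of each of specimen_jar, paddle below 0.01 m/s and z of paddle in the frame of stand between 0.005 and 0.012 m and horizontal distance between paddle and stand below 0.008 m and angle between paddle's own z axis and vertical below 0.12 rad); the robot touches nothing.
It fails at once if the paddle presses the glass jar with more than 15 N (contact force between paddle and specimen_jar above 15 N).
It fails at once if the gripper or the arm touches the jar (contact force between any of the fingers, the arm and specimen_jar above 0.3 N).
It fails at once if the jar leaves the deck of the track (z of specimen_jar in the frame of track above 0.045 m or z of specimen_jar in the frame of track below 0.02 m).
It fails at once if a bystander (carton, pens, black-capped jar, tip rack, timer) is moved by more than 15 mm (distance of any of slide_box, marker, liner_pen, jar_black, tip_rack, bench_timer from where it was at the start of the episode above 0.015 m).
It also fails if it takes over 64 s, if anything falls off the work surface, if the arm or the gripper's body presses on something with over 40 N, if the wrist force passes 120 N, or if a joint passes its speed limit or range.

### The arm

A 7-joint arm with a two-finger parallel gripper is mounted at the origin on a cart in front of the work surface, level with it; the furniture and walls round the work are solid. World frame = base frame: x ahead of the robot, y to its left, z up, the work surface at z = 0. Lengths are in m, angles in rad, forces in N, time in s.
With the tool pointing down it reaches from about 0.35 to 0.9 m from the base axis. Payload 8.1 kg.
Tool frame: the origin (TCP) lies midway between the tips of the shut fingers; the grasp point (between the pads) lies arm.tcp_to_grasp behind it (arm.tcp_to_grasp is the distance from the TCP to the grasp point, in m); z points along the fingers, y is the line along which they close (so a half turn about z gives the same grasp; the last joint's range is limited). The gripper opens to 92 mm and grips with 3 to 60 N. Pads are 19 mm wide; open, the fingers measure 130 mm over their backs; the gripper's body (75 mm by 190 mm) begins 47 mm behind the grasp point.
Start: joints at [1.07, 0.434, 0.025, 1.573, -0.012, 1.134, -0.075], TCP at [0.242, -0.576, 0.227] pointing down, gripper open.
Joint ranges: [-2.62, 2.62], [-0.44, 2.09], [-1.27, 1.32], [0.08, 2.57], [-1.32, 4.46], [0.12, 2], [-2.74, 2.74]. Speed limits (rad/s): [2.22, 2.22, 3.01, 3.01, 3.14, 3.14, 3.14].

### API

Orientations are given as a rotation vector (axis times angle).
In Python, from cell import observe, get_image, arm gives the robot as it stands. The module is installed in compiled form; this text tells all that it offers.
- The arm moves only by the tool drive_tool, never from a script. Its argument "steps" is a list of rows, each a list of 5 numbers: the closure, from 0 (fully open) to 1 (shut), then the shift along the world's x, y, z in mm, then the turn about the world's z in rad. In form: [[hand, x, y, z, roll], ...]. A call has 1 to 20 rows; each row shifts and turns the commanded pose from where the row before left it; what a row does not reach is not made up. A row lasts 1/12 s, in which the tool goes at most 41.7 mm and 7.16 degrees, less where a joint would pass 70% of its speed; a pose out of reach is approached as far as the arm can. A call with a gripper value outside its range is refused whole. The fingers move at their own pace and stop on an object; "grip_force" is the grip in N (left out, the last holds). Time passes only in rows, so rows that do not move let the fingers close. It gives the time, the measured TCP pose, the force, the opening and the grip force at its end, in the units of the state.
- observe(): the state, without advancing time (a new reading comes with each control period).
- get_image(name): name is "side" or "top"; returns a dict with "image" (480x640x3 uint8, red, green, blue), "vfov" (degrees; the focal length in pixels is half the picture's height over the tangent of half this angle, whatever the lens; pixels are square), "cx", "cy" (the principal point, pixels), "xyz" and "attitude" of the camera in the world. Camera axes: x right, y down, z forward; pixel columns grow to the right and rows downward; lengths in m; the calibration is good to about 2 mm. A picture is of the moment at which its call begins. There is no depth.
- arm.sign_off(): hands the job in; it is judged then, once.
The state is a dict: "clock": time; "joints": joint angles; "dq": joint speeds; "joint_efforts": joint torques, N m; "position": TCP position; "ee_rot": TCP orientation; "force": force on the tool from outside, world axes, zero at the start; "ft_torque": the same for the moment, N m; "width": opening from 0.0 (shut) to 1.0 (fully open); "gripper_force": force on a finger pad.
Only numpy, scipy, OpenCV 4.12 (cv2) and the standard library are available. Lean on these libraries where they do the work, as an engineer would, in place of code of your own. Each camera call takes 0.05 s, during which the arm holds its last target. There are 200 camera calls.

## Working session

There is one attempt and no reset: what is moved stays moved. The work goes in short steps, Python scripts to look and compute and a tool call to move; the robot and the scene stay as the last step left them, time stands still between calls to the robot, and variables do not carry over. Pictures are saved under pics/ and viewed, at most 10 in all, crops included, and the job is handed in when it is done.

Besides the shell and the picture viewer there is one more tool, called after ">>>" by a JSON object that holds its "method" and its "body". drive_tool: Moves the arm, as the interface text tells. Its arguments: {"type":"object","properties":{"steps":{"type":"array"},"grip_force":{"type":"number"}},"required":["steps"]}

```bash
mkdir -p pics; cat > h.py <<'E'
import numpy as np, cv2
from cell import observe, get_image, arm
from scipy.spatial.transform import Rotation as R
def rot(a):
    a=np.array(a,float)
    return a if a.shape==(3,3) else (R.from_rotvec(a).as_matrix() if a.size==3 else R.from_quat(a).as_matrix())
def f(c): return c['image'].shape[0]/2/np.tan(np.radians(c['vfov'])/2)
def ray(c,u,v):
    d=rot(c['attitude'])@np.array([(u-c['cx'])/f(c),(v-c['cy'])/f(c),1]); return np.array(c['xyz']),d
def plane(c,u,v,z):
    o,d=ray(c,u,v); return o+d*(z-o[2])/d[2]
def proj(c,p):
    q=rot(c['attitude']).T@(np.array(p)-np.array(c['xyz'])); return q[:2]/q[2]*f(c)+[c['cx'],c['cy']]
def save(n,im): cv2.imwrite('pics/'+n,cv2.cvtColor(im,cv2.COLOR_RGB2BGR))
E
python3 - <<'E'
from h import *
for n in('top','side'):
    c=get_image(n); save(n+'0.png',c['image']); print(n,{k:v for k,v in c.items() if k!='image'})
s=observe();print(s, arm.tcp_to_grasp)
E
```

```text
top {'vfov': 42.718624203021754, 'cx': 322.9072407861618, 'cy': 237.6870028982011, 'xyz': array([ 0.38369831, -0.02481915,  1.72815161]), 'attitude': array([-2.15239269,  2.19965606, -0.10781116])}
side {'vfov': 48.921572830054515, 'cx': 324.855756266222, 'cy': 239.20334174754072, 'xyz': array([0.37165471, 1.20572025, 0.60543095]), 'attitude': array([-0.16049422,  2.56605444, -1.68233505])}
{'clock': 0.1, 'joints': array([ 1.07039617,  0.43517836,  0.02499189,  1.57399246, -0.0116221 ,
        1.13398581, -0.07512221]), 'dq': array([-7.93630750e-05, -5.03869215e-04, -3.56110730e-04, -2.04548742e-03,
        5.71974773e-04, -3.02123752e-03, -1.39493693e-04]), 'joint_efforts': array([ 2.85215145e-03, -6.69125962e+01,  9.87839475e-01, -3.15147328e+01,
       -6.04432868e-02,  3.73866025e-02, -3.44138346e-05]), 'position': array([ 0.24189448, -0.57580502,  0.22601336]), 'ee_rot': array([-3.07835517e+00, -6.20301087e-01,  6.19481016e-04]), 'force': array([-0.11271169,  0.46910253, -0.15978239]), 'ft_torque': array([-0.0336379 , -0.01484236,  0.06150056]), 'gripper_force': 0.0, 'width': 0.9956658478224849} 0.0188
```

View pics/top0.png

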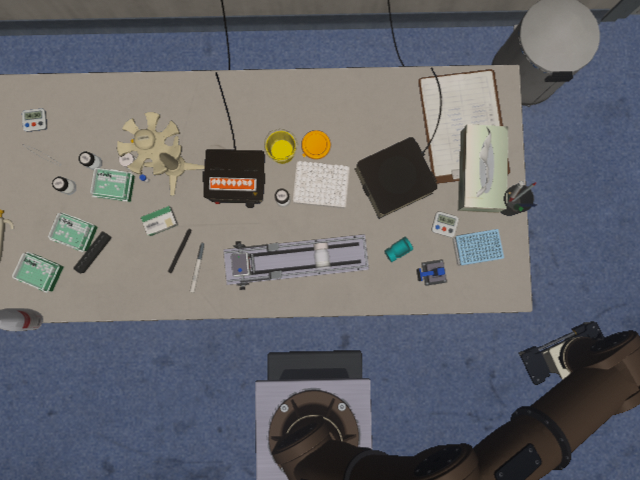

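View pics/side0.png

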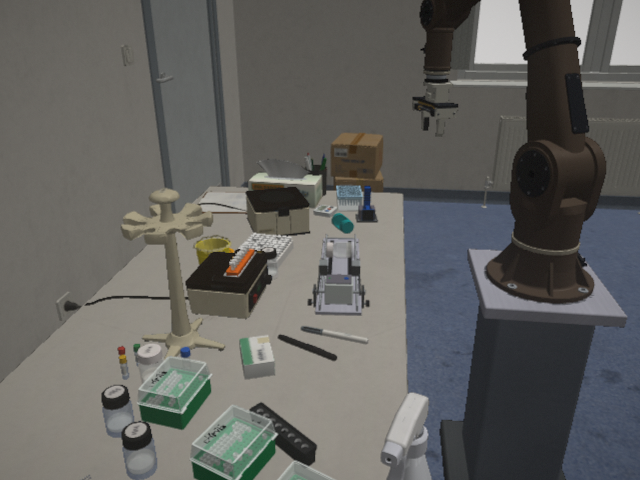

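Top view: the stand with the blue paddle is at (432,272), and the specimen jar with white cap is on the track at (321,254). The nest is at the left end of the track, around (238,262). Candidates for the jar are the white-capped one at (321,254) and the turquoise look-alike at (399,249). I choose the one on the track. The only blue paddle is at (432,272); the blue tip rack at (480,247) is a bystander.

```bash
python3 - <<'E'
from h import *
c=get_image('top');im=c['image']
a=cv2.resize(im[225:300,215:375],None,fx=5,fy=5,interpolation=cv2.INTER_CUBIC)
b=cv2.resize(im[250:295,410:455],None,fx=5,fy=5,interpolation=cv2.INTER_CUBIC)
o=np.zeros((600,800,3),np.uint8);o[:375]=a;o[375:600,:225]=b
s=get_image('side');
d=cv2.resize(s['image'][180:225,350:385],None,fx=5,fy=5,interpolation=cv2.INTER_CUBIC);o[375:600,240:415]=d
d=cv2.resize(s['image'][230:317,305:375],None,fx=2.58,fy=2.58,interpolation=cv2.INTER_CUBIC)[:225];o[375:375+d.shape[0],430:430+d.shape[1]]=d
save('crop1.png',o)
hsv=cv2.cvtColor(im,cv2.COLOR_RGB2HSV)
m=cv2.inRange(hsv,(105,150,60),(125,255,255));m[:, :410]=0;m[:,455:]=0;m[:250]=0;m[300:]=0
ys,xs=np.nonzero(m);print(len(xs),xs.mean(),ys.mean(),xs.min(),xs.max(),ys.min(),ys.max())
print(cv2.minAreaRect(np.c_[xs,ys].astype(np.float32)))
for z in(0,.012,.04,.106):print(z,plane(c,432,272,z),plane(c,321,254,z))
E
```

```text
108 431.98148148148147 272.30555555555554 419 444 268 280
((431.73077392578125, 272.1539001464844), (11.178619384765625, 24.122283935546875), 78.69007110595703)
0 [ 0.4419575  -0.34118277  0.        ] [ 0.49948705 -0.02979167  0.        ]
0.012 [ 0.44155296 -0.33898599  0.012     ] [ 0.49868303 -0.02975714  0.012     ]
0.04 [ 0.44060903 -0.33386018  0.04      ] [ 0.49680699 -0.02967658  0.04      ]
0.106 [ 0.43838405 -0.32177791  0.106     ] [ 0.49238489 -0.02948667  0.106     ]
```

View pics/crop1.png

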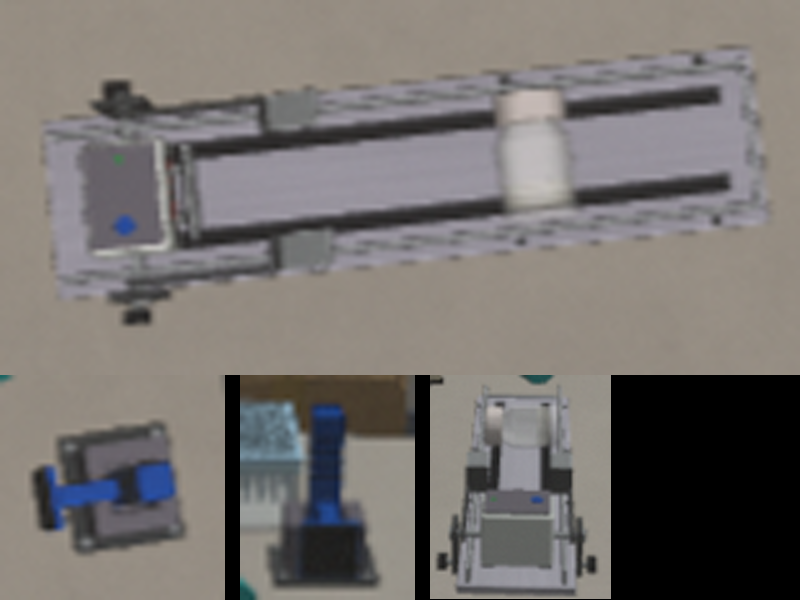

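The crop shows the track corners, the jar (cap towards world +x), the two grey latch shoes at crop x 265–320, and the housing front at x≈170. The paddle post top is at crop (155,481), with the blade at its left.

```bash
cat >> h.py <<'E'
def A(x,y): return 215+x/5-.4,225+y/5-.4
def B(x,y): return 410+x/5-.4,250+(y-375)/5-.4
E
python3 - <<'E'
from h import *
c=get_image('top');s=get_image('side')
C=[plane(c,*A(*p),.010)[:2] for p in[(45,122),(752,47),(768,222),(58,298)]]
C=np.array(C);print(C,[np.linalg.norm(C[i]-C[i-1]) for i in range(4)])
O=C.mean(0);ya=(C[0]+C[3]-C[1]-C[2]);ya/=np.linalg.norm(ya);xa=np.array([ya[1],-ya[0]]);print('O',O,'yaw',np.arctan2(-ya[0],ya[1]))
tf=lambda p:((p[:2]-O)@xa,(p[:2]-O)@ya)
for n,p,z in[('shoeUL',(265,92),.04),('shoeUR',(318,92),.055),('shoeLL',(275,238),.04),('shoeLR',(332,268),.055),('housing front',(170,140),.068),('housing front2',(180,245),.068),('jar cap end',(533,92),.033),('jar base end',(540,210),.033),('jar left',(500,150),.033),('jar right',(572,150),.033)]:
    print(n,np.round(tf(plane(c,*A(*p),z)),4))
P=plane(c,*B(155,481),.106);print('post',P)
Bl=[plane(c,*B(*p),.049) for p in[(40,468),(48,528)]];print('blade',Bl)
for p in[(60,440),(158,428),(180,535),(82,548)]:print(plane(c,*B(*p),.006))
# side: post top at crop
o,d=ray(s,350+327/5,180+(405-375)/5);print('side top ray at y of post',o+d*(P[1]-o[1])/d[1])
o,d=ray(s,350+327/5,180+(515-375)/5);print(o+d*(P[1]-o[1])/d[1])
E
```

```text
[[ 0.51877439  0.24308589]
 [ 0.5525219  -0.15479115]
 [ 0.4538964  -0.16096041]
 [ 0.42013395  0.23651106]] [np.float64(0.0988593185585265), np.float64(0.39930569162941876), np.float64(0.09881825923594371), np.float64(0.3989028383050655)]
O [0.48633166 0.04096134] yaw 0.08467799087422362
shoeUL [0.0503 0.072 ]
shoeUR [0.0459 0.0421]
shoeLL [-0.0304  0.0745]
shoeLR [-0.0506  0.0441]
housing front [0.0272 0.1236]
housing front2 [-0.03    0.1237]
jar cap end [ 0.0352 -0.0751]
jar base end [-0.0302 -0.072 ]
jar left [ 0.0052 -0.0535]
jar right [ 0.0009 -0.0932]
post [ 0.4410569  -0.34465009  0.106     ]
blade [array([ 0.45155081, -0.29317263,  0.049     ]), array([ 0.41869422, -0.29635512,  0.049     ])]
[ 0.46876652 -0.31186143  0.006     ]
[ 0.47431783 -0.36724121  0.006     ]
[ 0.41406225 -0.37718179  0.006     ]
[ 0.40800111 -0.32195415  0.006     ]
side top ray at y of post [ 0.29094473 -0.34465009  0.11639413]
[ 0.28620616 -0.34465009  0.04584168]
```

>>> {"method": "drive_tool", "body": {"steps": [[0,20,23,0,-0.029],[0,20,23,0,-0.029],[0,20,23,0,-0.029],[0,20,23,0,-0.029],[0,20,23,0,-0.029],[0,20,23,0,-0.029],[0,20,23,0,-0.029],[0,20,23,0,-0.029],[0,20,23,0,-0.028],[0,19,24,0,-0.028],[0,0,0,0,0],[0,0,0,0,0]], "grip_force": 40}}

```text
clock: 1.3
position: [0.4425, -0.3432, 0.2267]
ee_rot: [-3.136, -0.179, -0.001]
force: [-0.1, 0.1, 0.1]
width: 1.001
gripper_force: 0.0
```

```bash
python3 - <<'E'
from h import *
s=get_image('side');im=s['image'];print(observe()['clock'])
hsv=cv2.cvtColor(im,cv2.COLOR_RGB2HSV)
m=cv2.inRange(hsv,(105,150,40),(125,255,255));m[:,:350]=0;m[:,385:]=0;m[:180]=0;m[225:]=0
ys,xs=np.nonzero(m);print(len(xs),xs.min(),xs.max(),ys.min(),ys.max())
t=ys<ys.min()+15
for u,v in[(xs[t].mean(),ys.min())]:
    o,d=ray(s,u,v);print(o+d*(-.335-o[1])/d[1])
E
```

```text
1.35
74 364 370 186 209
[ 0.43660875 -0.335       0.11370492]
```

>>> {"method": "drive_tool", "body": {"steps": [[0,-2,-1,-30,0],[0,0,0,-30,0],[0,0,0,-30,0],[0,0,0,-25,0],[0,0,0,-20,0],[0,0,0,-15,0],[0,0,0,-10,0],[0,0,0,-5,0],[0,0,0,0,0],[0,0,0,0,0]]}}

```text
clock: 2.18
position: [0.4391, -0.3469, 0.0623]
ee_rot: [3.136, 0.171, 0.001]
force: [0.1, -0.1, 0.4]
width: 0.999
gripper_force: 0.0
```

```bash
python3 - <<'E'
from h import *
c=get_image('top');s=get_image('side')
o=np.zeros((600,800,3),np.uint8)
o[:,:400]=cv2.resize(c['image'][225:300,407:457],(400,600),interpolation=cv2.INTER_CUBIC)
o[:,400:]=cv2.resize(s['image'][155:230,342:392],(400,600),interpolation=cv2.INTER_CUBIC)
save('g1.png',o)
E
```

```text
(no output)
```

View pics/g1.png

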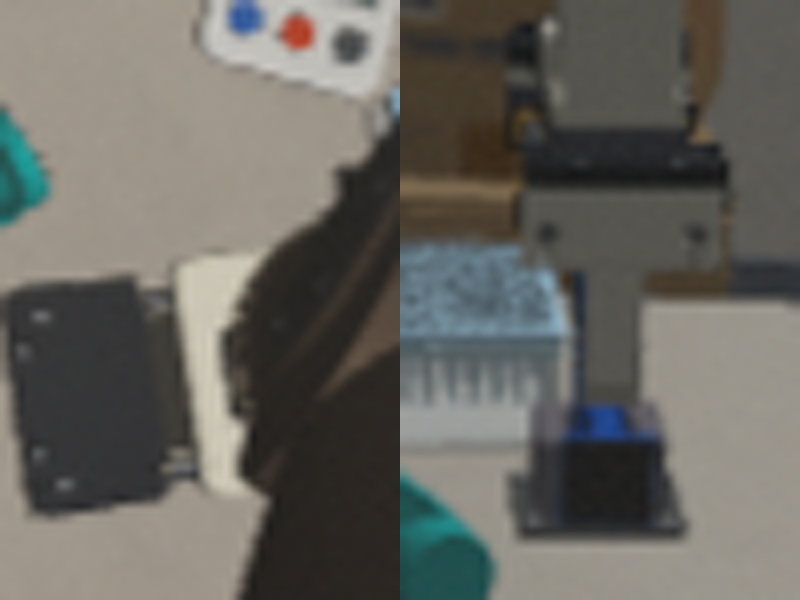

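Side crop: the finger (centre x≈613) lines up with the blade centre (≈613), straddling the post. Closing.

>>> {"method": "drive_tool", "body": {"steps": [[1,0,0,0,0],[1,0,0,0,0],[1,0,0,0,0],[1,0,0,0,0],[1,0,0,0,0],[1,0,0,0,0],[1,0,0,0,0],[1,0,0,0,0],[1,0,0,0,0],[1,0,0,0,0]], "grip_force": 50}}

```text
clock: 3.12
position: [0.4391, -0.3462, 0.0617]
ee_rot: [-3.137, -0.172, 0.0]
force: [-0.2, -0.5, 0.7]
width: 0.324
gripper_force: 0.0
```

>>> {"method": "drive_tool", "body": {"steps": [[1,0,0,0,0],[1,0,0,0,0],[1,0,0,0,0],[1,0,0,0,0],[1,0,0,0,0]]}}

```text
clock: 3.53
position: [0.4391, -0.3462, 0.0617]
ee_rot: [3.137, 0.172, -0.0]
force: [-0.1, 0.2, -1.1]
width: 0.215
gripper_force: 50.0
```

>>> {"method": "drive_tool", "body": {"steps": [[1,0,0,3,0],[1,0,0,8,0],[1,0,0,15,0],[1,0,0,20,0],[1,0,0,20,0],[1,0,0,20,0],[1,0,0,15,0],[1,0,0,9,0],[1,0,0,0,0],[1,0,0,0,0]]}}

```text
clock: 4.37
position: [0.4391, -0.3462, 0.1719]
ee_rot: [3.136, 0.172, 0.001]
force: [-0.3, -0.1, -0.8]
width: 0.22
gripper_force: 50.0
```

>>> {"method": "drive_tool", "body": {"steps": [[1,3,10,0,0],[1,6,20,0,-0.005],[1,8,29,0,-0.005],[1,9,30,0,-0.005],[1,9,30,0,-0.005],[1,9,30,0,-0.005],[1,8,29,0,0],[1,6,25,0,0],[1,4,15,0,0],[1,1,5,0,0],[1,0,0,0,0],[1,0,0,0,0]]}}

```text
clock: 5.37
position: [0.5014, -0.1238, 0.1711]
ee_rot: [3.138, 0.133, -0.002]
force: [0.1, -1.2, 0.3]
width: 0.214
gripper_force: 50.0
```

```bash
python3 - <<'E'
from h import *
c=get_image('top');s=get_image('side')
o=np.zeros((600,800,3),np.uint8)
o[:,:400]=cv2.resize(c['image'][205:295,310:370],(400,600),interpolation=cv2.INTER_CUBIC)
o[:,400:]=cv2.resize(s['image'][145:265,310:390],(400,600),interpolation=cv2.INTER_CUBIC)
save('l1.png',o)
E
```

```text
(no output)
```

View pics/l1.png

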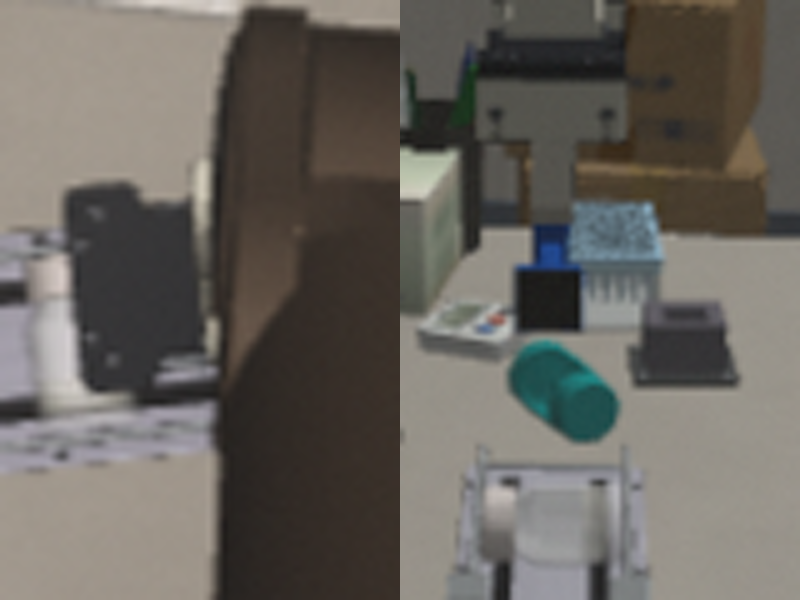

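The paddle hangs upright in the fingers, behind the jar, clear of everything. Lowering.

>>> {"method": "drive_tool", "body": {"steps": [[1,0,0,-15,0],[1,0,0,-25,0],[1,0,0,-25,0],[1,0,0,-15,0],[1,0,0,-10,0],[1,0,0,-6,0],[1,0,0,-3,0],[1,0,0,0,0],[1,0,0,0,0],[1,0,0,0,0]]}}

```text
clock: 6.3
position: [0.5027, -0.1234, 0.0736]
ee_rot: [3.138, 0.133, 0.002]
force: [-0.7, 0.7, -0.6]
width: 0.215
gripper_force: 50.0
```

```bash
python3 - <<'E'
from h import *
s=get_image('side')
save('p1.png',cv2.resize(s['image'][170:320,290:390],(400,600),interpolation=cv2.INTER_CUBIC))
E
```

```text
(no output)
```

View pics/p1.png

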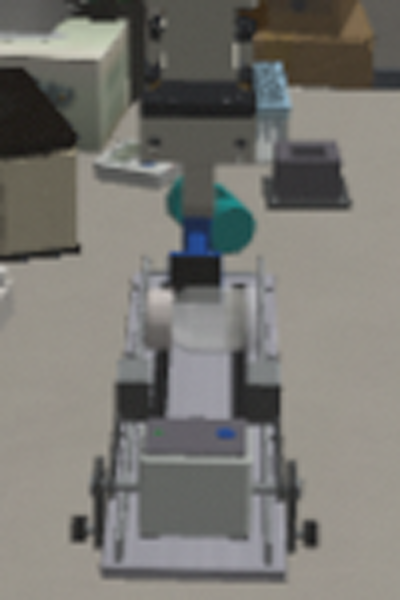

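>>> {"method": "drive_tool", "body": {"steps": [[1,-0.2,2,-1,0],[1,-0.2,2,-1,0],[1,-0.2,2,0,0],[1,-0.2,2,0,0],[1,-0.2,2,0,0],[1,0,2,0,0],[1,-0.2,2,0,0],[1,-0.2,2,0,0],[1,-0.2,2,0,0],[1,-0.2,2,0,0],[1,-0.2,2,0,0],[1,0,2,0,0],[1,-0.2,2,0,0],[1,-0.2,2,0,0],[1,-0.2,2,0,0],[1,-0.2,2,0,0],[1,-0.2,2,0,0],[1,0,2,0,0],[1,-0.2,2,0,0],[1,-0.2,2,0,0]]}}

```text
clock: 8.02
position: [0.4987, -0.083, 0.0707]
ee_rot: [3.139, 0.133, -0.0]
force: [0.0, -0.7, -0.5]
width: 0.214
gripper_force: 50.0
```

>>> {"method": "drive_tool", "body": {"steps": [[1,-0.2,2,0,0],[1,-0.2,2,0,0],[1,-0.2,2,0,0],[1,-0.2,2,0,0],[1,-0.2,2,0,0],[1,0,2,0,0],[1,-0.2,2,0,0],[1,-0.2,2,0,0],[1,-0.2,2,0,0],[1,-0.2,2,0,0],[1,-0.2,2,0,0],[1,0,2,0,0],[1,-0.2,2,0,0],[1,-0.2,2,0,0],[1,-0.2,2,0,0],[1,-0.2,2,0,0],[1,-0.2,2,0,0],[1,0,2,0,0],[1,-0.2,2,0,0],[1,-0.2,2,0,0]]}}

```text
clock: 9.68
position: [0.4953, -0.043, 0.0708]
ee_rot: [3.139, 0.133, 0.0]
force: [0.3, -0.1, -1.3]
width: 0.215
gripper_force: 50.0
```

>>> {"method": "drive_tool", "body": {"steps": [[1,-0.2,2,0,0],[1,-0.2,2,0,0],[1,-0.2,2,0,0],[1,-0.2,2,0,0],[1,-0.2,2,0,0],[1,0,2,0,0],[1,-0.2,2,0,0],[1,-0.2,2,0,0],[1,-0.2,2,0,0],[1,-0.2,2,0,0],[1,0,2,0,0],[1,-0.2,2,0,0],[1,-0.2,1.5,0,0],[1,0,1,0,0],[1,-0.2,1,0,0]]}}

```text
clock: 10.93
position: [0.4929, -0.0156, 0.0707]
ee_rot: [3.139, 0.133, 0.0]
force: [-1.5, 0.1, 0.6]
width: 0.215
gripper_force: 50.0
```

```bash
python3 - <<'E'
from h import *
s=get_image('side');c=get_image('top')
o=np.zeros((600,800,3),np.uint8)
o[:,:400]=cv2.resize(s['image'][170:320,290:390],(400,600),interpolation=cv2.INTER_CUBIC)
o[:,400:]=cv2.resize(c['image'][225:300,255:305],(400,600),interpolation=cv2.INTER_CUBIC)
save('p2.png',o)
E
```

```text
(no output)
```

View pics/p2.png

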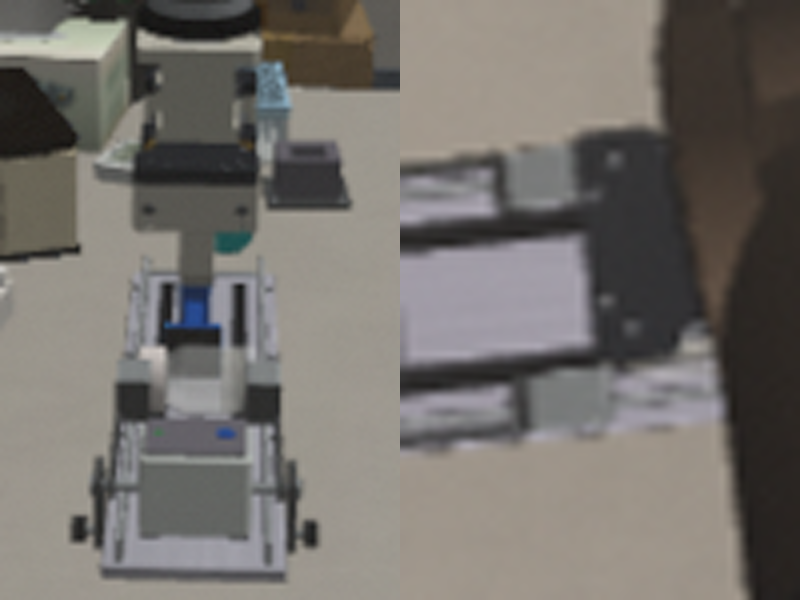

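Side crop: the jar is square, touched by the blade, and just reaching the shoes. Now slow, feeling the force.

>>> {"method": "drive_tool", "body": {"steps": [[1,0,1,0,0],[1,-0.2,1,0,0],[1,0,1,0,0],[1,-0.2,1,0,0],[1,0,1,0,0],[1,-0.2,1,0,0],[1,0,1,0,0],[1,-0.2,1,0,0],[1,0,1,0,0],[1,-0.2,1,0,0],[1,0,1,0,0],[1,-0.2,1,0,0],[1,0,1,0,0],[1,-0.2,1,0,0],[1,0,1,0,0],[1,-0.2,1,0,0],[1,0,1,0,0],[1,-0.2,1,0,0],[1,0,1,0,0],[1,-0.2,1,0,0]]}}

```text
clock: 12.7
position: [0.4909, 0.0044, 0.0707]
ee_rot: [3.139, 0.133, 0.0]
force: [0.0, -0.6, 0.1]
width: 0.216
gripper_force: 50.0
```

>>> {"method": "drive_tool", "body": {"steps": [[1,0,1,0,0],[1,-0.2,1,0,0],[1,0,1,0,0],[1,-0.2,1,0,0],[1,0,1,0,0],[1,-0.2,1,0,0],[1,0,1,0,0],[1,-0.2,1,0,0],[1,0,1,0,0],[1,-0.2,1,0,0]]}}

```text
clock: 13.53
position: [0.4898, 0.0143, 0.0707]
ee_rot: [3.139, 0.133, -0.0]
force: [0.1, -2.2, -0.1]
width: 0.217
gripper_force: 50.0
```

>>> {"method": "drive_tool", "body": {"steps": [[1,0,1,0,0],[1,-0.2,1,0,0],[1,0,1,0,0],[1,-0.2,1,0,0],[1,0,1,0,0],[1,-0.2,1,0,0],[1,0,1,0,0],[1,-0.2,1,0,0],[1,0,1,0,0],[1,-0.2,1,0,0]]}}

```text
clock: 14.37
position: [0.4886, 0.0241, 0.0706]
ee_rot: [3.138, 0.133, -0.001]
force: [0.5, -3.5, -1.9]
width: 0.213
gripper_force: 50.0
```

>>> {"method": "drive_tool", "body": {"steps": [[1,0,1,0,0],[1,-0.2,1,0,0],[1,0,1,0,0],[1,-0.2,1,0,0],[1,0,1,0,0],[1,-0.2,1,0,0],[1,0,1,0,0],[1,-0.2,1,0,0],[1,0,1,0,0],[1,-0.2,1,0,0]]}}

```text
clock: 15.2
position: [0.4878, 0.0342, 0.0708]
ee_rot: [3.138, 0.133, -0.0]
force: [0.8, -4.3, 2.3]
width: 0.213
gripper_force: 50.0
```

>>> {"method": "drive_tool", "body": {"steps": [[1,0,1,0,0],[1,-0.2,1,0,0],[1,0,1,0,0],[1,-0.2,1,0,0],[1,0,1,0,0],[1,-0.2,1,0,0],[1,0,1,0,0],[1,-0.2,1,0,0],[1,0,1,0,0],[1,-0.2,1,0,0]]}}

```text
clock: 16.03
position: [0.487, 0.0443, 0.0708]
ee_rot: [3.139, 0.133, 0.0]
force: [1.0, -4.4, 2.8]
width: 0.216
gripper_force: 50.0
```

>>> {"method": "drive_tool", "body": {"steps": [[1,0,1,0,0],[1,-0.2,1,0,0],[1,0,1,0,0],[1,-0.2,1,0,0],[1,0,1,0,0],[1,-0.2,1,0,0],[1,0,1,0,0]]}}

```text
clock: 16.62
position: [0.486, 0.0515, 0.0706]
ee_rot: [-3.139, -0.133, 0.001]
force: [0.2, -3.3, 1.9]
width: 0.216
gripper_force: 50.0
```

>>> {"method": "drive_tool", "body": {"steps": [[1,0,1,0,0],[1,-0.2,1,0,0],[1,0,1,0,0],[1,-0.2,1,0,0],[1,0,1,0,0],[1,-0.2,1,0,0]]}}

```text
clock: 17.12
position: [0.4858, 0.0573, 0.0708]
ee_rot: [3.139, 0.133, 0.0]
force: [0.8, -3.5, 1.4]
width: 0.216
gripper_force: 50.0
```

>>> {"method": "drive_tool", "body": {"steps": [[1,0,1,0,0],[1,0,1,0,0],[1,0,0,0,0]]}}

```text
clock: 17.37
position: [0.4859, 0.0595, 0.0708]
ee_rot: [-3.139, -0.133, -0.001]
force: [1.5, -3.5, 1.8]
width: 0.214
gripper_force: 50.0
```

>>> {"method": "drive_tool", "body": {"steps": [[1,-0.2,1,0,0],[1,0,0,0,0]]}}

```text
clock: 17.53
position: [0.4856, 0.0605, 0.0708]
ee_rot: [-3.139, -0.133, -0.0]
force: [0.2, -3.2, 1.6]
width: 0.218
gripper_force: 50.0
```

>>> {"method": "drive_tool", "body": {"steps": [[1,0,1,0,0],[1,0,0,0,0]]}}

```text
clock: 17.7
position: [0.4851, 0.0617, 0.0706]
ee_rot: [-3.139, -0.134, 0.001]
force: [1.0, -2.3, 0.3]
width: 0.218
gripper_force: 50.0
```

>>> {"method": "drive_tool", "body": {"steps": [[1,-0.2,1,0,0],[1,0,0,0,0]]}}

```text
clock: 17.87
position: [0.4847, 0.0623, 0.0706]
ee_rot: [3.139, 0.134, -0.002]
force: [-0.5, -2.8, -0.1]
width: 0.214
gripper_force: 50.0
```

>>> {"method": "drive_tool", "body": {"steps": [[1,0,1,0,0],[1,0,0,0,0]]}}

```text
clock: 18.03
position: [0.4847, 0.0629, 0.0706]
ee_rot: [3.138, 0.133, -0.002]
force: [-2.1, -4.6, 1.4]
width: 0.217
gripper_force: 50.0
```

>>> {"method": "drive_tool", "body": {"steps": [[1,-0.2,1,0,0],[1,0,0,0,0]]}}

```text
clock: 18.2
position: [0.4845, 0.0637, 0.0706]
ee_rot: [3.138, 0.133, -0.002]
force: [-0.8, -5.8, 2.3]
width: 0.217
gripper_force: 50.0
```

>>> {"method": "drive_tool", "body": {"steps": [[1,0,1,0,0],[1,0,0,0,0]]}}

```text
clock: 18.37
position: [0.4845, 0.0644, 0.0706]
ee_rot: [3.138, 0.132, -0.002]
force: [-1.3, -5.9, 1.7]
width: 0.214
gripper_force: 50.0
```

>>> {"method": "drive_tool", "body": {"steps": [[1,0,1,0,0],[1,0,0,0,0],[1,0,0,0,0]]}}

```text
clock: 18.62
position: [0.4844, 0.0653, 0.0705]
ee_rot: [3.138, 0.132, -0.002]
force: [-1.9, -7.2, 2.6]
width: 0.212
gripper_force: 50.0
```

>>> {"method": "drive_tool", "body": {"steps": [[1,-0.2,1,0,0],[1,0,0,0,0],[1,0,0,0,0]]}}

```text
clock: 18.87
position: [0.4841, 0.0661, 0.0705]
ee_rot: [3.137, 0.132, -0.003]
force: [-0.6, -6.3, 2.0]
width: 0.213
gripper_force: 50.0
```

```bash
python3 - <<'E'
from h import *
s=get_image('side')['image'];save('s_a.png',s)
r=cv2.cvtColor(cv2.imread('pics/side0.png'),cv2.COLOR_BGR2RGB)
for u in(318,322,354,358):print(u,'ref',r[252:282:2,u].mean(1).astype(int),'now',s[252:282:2,u].mean(1).astype(int))
E
```

```text
318 ref [142 142 142 145 143 143 140 111 111 111 113 108 103  86  86] now [148 149 148 149 148 128 116 105 108 117 111 110 101  91  77]
322 ref [143 138 145 101 123 125 117  45  45  41  42  52 129 135 121] now [146 144 150 132 126 126  84  44  43  44  45 103 134 140 125]
354 ref [119 112 103 113 127 125 126  62  42  44  42  43 116 153 153] now [127 125 122 124 127 126 113  43  44  51 113 138 176 166 159]
358 ref [161 161 153 140 119 125 126  74  44  44  43  49  84  98  91] now [165 167 159 150 127 126 113  45  44  44  46  67 114 100  94]
```

>>> {"method": "drive_tool", "body": {"steps": [[1,0,1,0,0],[1,0,0,0,0],[1,0,0,0,0]]}}

```text
clock: 19.17
position: [0.4841, 0.0668, 0.0705]
ee_rot: [3.137, 0.132, -0.003]
force: [-1.1, -7.8, 3.5]
width: 0.212
gripper_force: 50.0
```

>>> {"method": "drive_tool", "body": {"steps": [[1,0,0.5,0,0],[1,0,0,0,0],[1,0,0,0,0]]}}

```text
clock: 19.42
position: [0.4841, 0.067, 0.0705]
ee_rot: [3.137, 0.131, -0.003]
force: [-0.9, -9.6, 3.2]
width: 0.216
gripper_force: 50.0
```

```bash
python3 - <<'E'
from h import *
s=get_image('side')['image'];save('s_b.png',s)
r=cv2.cvtColor(cv2.imread('pics/side0.png'),cv2.COLOR_BGR2RGB)
for u in(318,322,354,358):print(u,'ref',r[252:282:2,u].mean(1).astype(int),'now',s[252:282:2,u].mean(1).astype(int))
E
```

```text
318 ref [142 142 142 145 143 143 140 111 111 111 113 108 103  86  86] now [149 148 148 150 148 148 145 115 115 117 117 112 106  91  89]
322 ref [143 138 145 101 123 125 117  45  45  41  42  52 129 135 121] now [148 146 150 105 129 130 122  45  45  45  43  52 135 141 126]
354 ref [119 112 103 113 127 125 126  62  42  44  42  43 116 153 153] now [127 125 121 124 130 129 129  64  44  45 115 113 155 167 160]
358 ref [161 161 153 140 119 125 126  74  44  44  43  49  84  98  91] now [166 167 159 145 124 129 130  77  45  44  44  50  87 101  95]
```

The latch profile now matches the initial "down" one, so it has dropped. Backing off gently.

>>> {"method": "drive_tool", "body": {"steps": [[1,0,-0.5,0,0],[1,0,-0.5,0,0],[1,0,-0.5,0,0],[1,0,-0.5,0,0],[1,0,-0.5,0,0],[1,0,-0.5,0,0],[1,0,-1,0,0],[1,0.2,-1,0,0],[1,0,-1,0,0],[1,0.2,-1,0,0],[1,0.2,-2,0,0],[1,0.2,-2,0,0],[1,0.4,-4,0,0],[1,0.5,-6,0,0],[1,0.7,-8,0,0]]}}

```text
clock: 20.72
position: [0.4874, 0.0395, 0.0708]
ee_rot: [-3.139, -0.134, -0.0]
force: [0.5, -0.3, -1.5]
width: 0.214
gripper_force: 50.0
```

```bash
python3 - <<'E'
from h import *
s=get_image('side')['image']
save('p3.png',cv2.resize(s[220:320,300:380],(480,600),interpolation=cv2.INTER_CUBIC))
r=cv2.cvtColor(cv2.imread('pics/side0.png'),cv2.COLOR_BGR2RGB)
for u in(322,358):print(u,'ref',r[252:282:2,u].mean(1).astype(int),'now',s[252:282:2,u].mean(1).astype(int))
E
```

```text
322 ref [143 138 145 101 123 125 117  45  45  41  42  52 129 135 121] now [147 144 150 103 128 130 122  46  44  45  44  54 134 140 127]
358 ref [161 161 153 140 119 125 126  74  44  44  43  49  84  98  91] now [166 167 158 145 124 130 130  75  45  46  45  50  86 101  94]
```

View pics/p3.png

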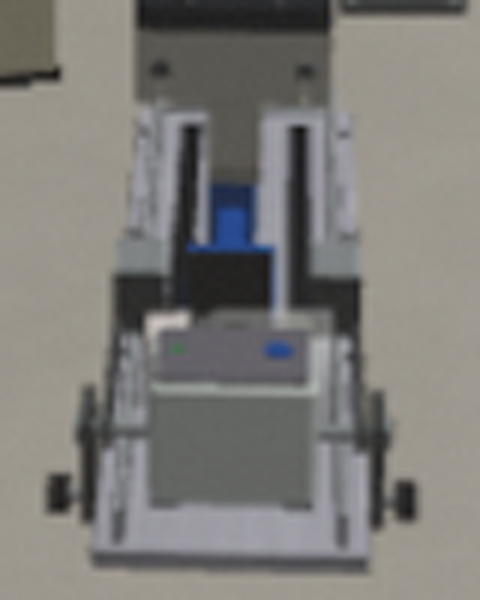

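The jar is in the nest behind the noses with the latch down, and the paddle is free and upright. Retreating to the stand.

>>> {"method": "drive_tool", "body": {"steps": [[1,0.9,-10,0,0],[1,1,-15,0,0],[1,1.3,-15,0,0],[1,1,-12,0,0],[1,0.9,-8,8,0],[1,0,0,20,0],[1,0,0,25,0],[1,0,0,25,0],[1,0,0,20,0],[1,0,0,5,0],[1,0,0,0,0]]}}

```text
clock: 21.68
position: [0.4935, -0.0204, 0.1757]
ee_rot: [3.139, 0.133, 0.006]
force: [0.2, -0.1, -0.7]
width: 0.215
gripper_force: 50.0
```

>>> {"method": "drive_tool", "body": {"steps": [[1,-1,-8,0,0],[1,-3,-18,0,0.004],[1,-4,-25,0,0.004],[1,-5,-30,0,0.004],[1,-6,-32,0,0.004],[1,-6,-34,0,0.004],[1,-6,-34,0,0.004],[1,-6,-34,0,0],[1,-5,-30,0,0],[1,-5,-25,0,0],[1,-4,-20,0,0],[1,-2,-10,0,0],[1,-1,-4,0,0],[1,0,0,0,0],[1,0,0,0,0]]}}

```text
clock: 22.93
position: [0.4385, -0.3228, 0.1732]
ee_rot: [-3.136, -0.172, 0.001]
force: [-0.1, -0.3, -1.1]
width: 0.218
gripper_force: 50.0
```

>>> {"method": "drive_tool", "body": {"steps": [[1,0.5,-10,0,0],[1,0,-9,0,0],[1,0,-4,0,0],[1,0,0,-15,0],[1,0,0,-20,0],[1,0,0,-15,0],[1,0,0,-10,0],[1,0,0,0,0],[1,0,0,0,0],[1,0,0,0,0]]}}

```text
clock: 23.77
position: [0.4395, -0.3476, 0.1146]
ee_rot: [3.136, 0.171, 0.002]
force: [0.2, 0.0, -0.4]
width: 0.215
gripper_force: 50.0
```

```bash
python3 - <<'E'
from h import *
s=get_image('side')['image']
save('q1.png',cv2.resize(s[150:225,342:392],(400,600),interpolation=cv2.INTER_CUBIC))
print(observe()['position'],observe()['ee_rot'])
E
```

```text
[ 0.43956808 -0.34768237  0.11474988] [3.13591190e+00 1.70635683e-01 2.14793276e-03]
```

View pics/q1.png

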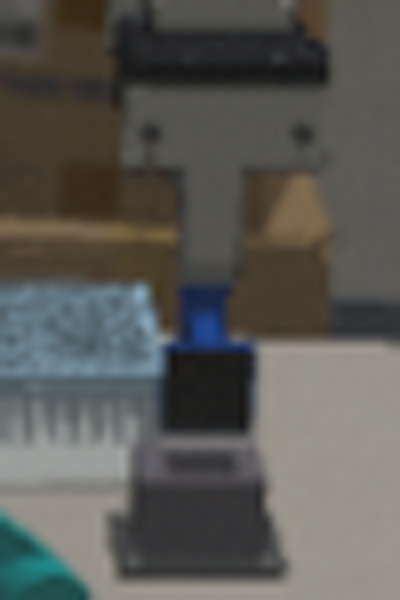

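The paddle is upright and centred above the socket. Correcting y by 1.4 mm and lowering by feel.

>>> {"method": "drive_tool", "body": {"steps": [[1,-0.4,1.4,0,0],[1,0,0,-8,0],[1,0,0,-8,0],[1,0,0,-5,0],[1,0,0,-4,0],[1,0,0,-4,0],[1,0,0,-4,0],[1,0,0,0,0]]}}

```text
clock: 24.48
position: [0.4381, -0.3457, 0.0798]
ee_rot: [-3.136, -0.171, 0.002]
force: [1.3, -0.1, -0.3]
width: 0.214
gripper_force: 50.0
```

>>> {"method": "drive_tool", "body": {"steps": [[1,0,0,-3,0],[1,0,0,-3,0],[1,0,0,-3,0],[1,0,0,-3,0],[1,0,0,-2,0],[1,0,0,0,0],[1,0,0,0,0]]}}

```text
clock: 25.07
position: [0.4384, -0.3458, 0.0666]
ee_rot: [-3.137, -0.171, 0.0]
force: [0.2, -0.7, -0.8]
width: 0.216
gripper_force: 50.0
```

>>> {"method": "drive_tool", "body": {"steps": [[1,0,0,-2,0],[1,0,0,-1,0],[1,0,0,-1,0],[1,0,0,0,0],[1,0,0,0,0]]}}

```text
clock: 25.48
position: [0.4385, -0.3458, 0.0627]
ee_rot: [-3.137, -0.171, 0.0]
force: [-0.3, -0.3, -1.0]
width: 0.216
gripper_force: 50.0
```

>>> {"method": "drive_tool", "body": {"steps": [[1,0,0,-1,0],[1,0,0,0,0],[1,0,0,0,0]]}}

```text
clock: 25.73
position: [0.4385, -0.3458, 0.0618]
ee_rot: [3.137, 0.171, 0.0]
force: [0.7, -0.2, -0.7]
width: 0.211
gripper_force: 50.0
```

>>> {"method": "drive_tool", "body": {"steps": [[0.6,0,0,0,0],[0.6,0,0,0,0],[0.4,0,0,0,0],[0.2,0,0,0,0],[0,0,0,0,0],[0,0,0,0,0],[0,0,0,0,0],[0,0,0,0,0],[0,0,0,0,0],[0,0,0,0,0]]}}

```text
clock: 26.57
position: [0.4385, -0.3458, 0.0617]
ee_rot: [3.137, 0.171, -0.0]
force: [-0.0, 0.2, -0.5]
width: 0.892
gripper_force: 0.0
```

>>> {"method": "drive_tool", "body": {"steps": [[0,0,0,5,0],[0,0,0,15,0],[0,0,0,25,0],[0,0,0,30,0],[0,0,0,30,0],[0,0,0,30,0],[0,-10,-30,10,0],[0,-10,-30,0,0],[0,-10,-30,0,0],[0,-10,-30,0,0],[0,-10,-30,0,0],[0,0,0,0,0],[0,0,0,0,0]]}}

```text
clock: 27.65
position: [0.3868, -0.4978, 0.2068]
ee_rot: [3.137, 0.164, -0.001]
force: [-0.3, -0.0, -0.4]
width: 0.997
gripper_force: 0.0
```

```bash
python3 - <<'E'
from h import *
s=get_image('side')['image'];c=get_image('top')['image']
o=np.zeros((600,800,3),np.uint8)
o[:,:400]=cv2.resize(s[175:325,295:395],(400,600),interpolation=cv2.INTER_CUBIC)
o[:300,400:]=cv2.resize(c[225:300,215:315],(400,300),interpolation=cv2.INTER_CUBIC)
o[300:,400:700]=cv2.resize(c[245:295,405:455],(300,300),interpolation=cv2.INTER_CUBIC)
save('end.png',o)
r=cv2.cvtColor(cv2.imread('pics/side0.png'),cv2.COLOR_BGR2RGB)
m=lambda i:np.array(np.nonzero(cv2.inRange(cv2.cvtColor(i,cv2.COLOR_RGB2HSV),(105,150,40),(125,255,255))[180:225,350:385]))
for i in(r,s):print(m(i).min(1),m(i).max(1),m(i).mean(1))
E
```

```text
[ 6 14] [29 20] [18.8028169  17.02816901]
[ 7 15] [29 20] [19.29508197 16.93442623]
```

View pics/end.png

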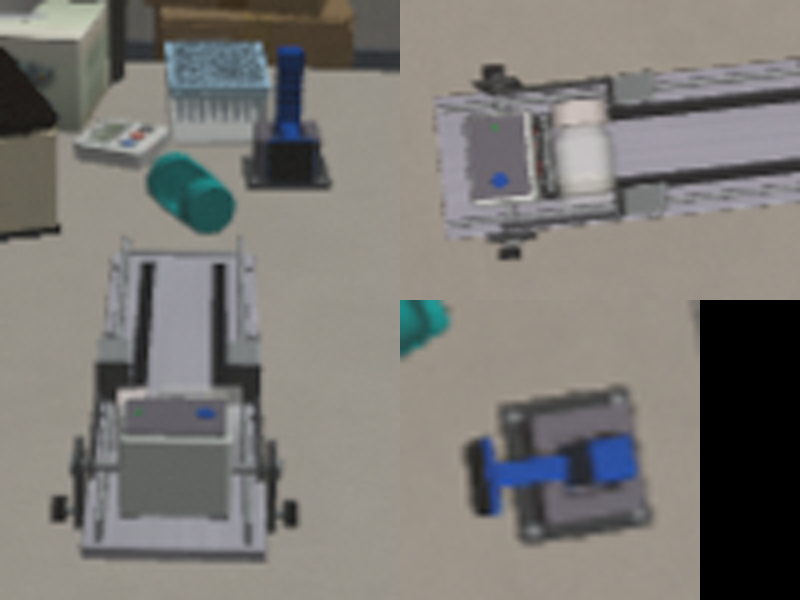

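The jar is square in the nest against the buffer with the latch down behind it. The paddle is upright and fully down in its stand, and the bystanders in view look undisturbed.

```bash
python3 -c "
from cell import arm
print(arm.sign_off())"
```

```text
the job is handed in; nothing more can be done
None
```

The job is handed in at about 28 s of the 64 s allowed, though no verdict came back: by the last pictures the jar sits square on the buffer with the latch down behind it, and the paddle stands upright in its socket; the highest push I read was about 10 N.

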